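# Set a cover plate on the filing block with a marked overhang

## Robot

A 6-joint arm with a two-finger parallel gripper is mounted at the origin on a cart in front of the work surface, level with it; the furniture and walls round the work are solid. World frame = base frame: x ahead of the robot, y to its left, z up, the work surface at z = 0. Lengths are in mm, angles in rad, forces in N, time in s.
With the tool pointing down it reaches from about 300 to 875 mm from the base axis. Payload 4.2 kg.
Tool frame: the origin (TCP) lies between the finger pads; the fingertips stand 25 mm ahead of it and the grasp point (between the pads) lies 6 mm ahead of it; z points along the fingers, y is the line along which they close (so a half turn about z gives the same grasp; the last joint's range is limited). The gripper opens to 85 mm and grips with 20 to 120 N. Pads are 22 mm wide; open, the fingers measure 114 mm over their backs; the gripper's body (76 mm by 85 mm) begins 54 mm behind the grasp point. The pads swing forward as they close: fully open they stand 13 mm farther back than shut.
Start: joints at [1.094, 0.32, 1.565, -0, 1.257, -0.02], TCP at [253.623, 516.056, 256.338] pointing down, gripper open.
Joint ranges: [-3.11, 3.11], [-0.84, 2.01], [0.21, 2.61], [-1.34, 4.49], [0.05, 2.63], [-2.56, 2.56]. Speed limits (rad/s): [2.57, 2.57, 3.14, 3.14, 3.14, 3.14].

## Interface

Orientations are given as a unit quaternion [w, x, y, z].
In Python, from rig import monitor, cams, job gives the robot as it stands. The module is installed in compiled form; this text tells all that it offers.
- The arm moves only by the shell command python3 -m inch 'ROWS' [FORCE]. ROWS is JSON, a list that holds one entry, the list of rows, each a list of 5 numbers: the opening, from 0 (shut) to 1 (fully open), then the shift along the tool's x, y, z in mm, then the turn about the tool's z in rad. A call has exactly 10 rows; each row shifts and turns the commanded pose from where the row before left it, along the tool's axes as they then stand; what a row does not reach is not made up. A row lasts 1/12 s, in which the tool goes at most 41.7 mm and 7.16 degrees, less where a joint would pass 70% of its speed; a pose out of reach is approached as far as the arm can. A call is refused whole if a number of a shift passes 41.7 or a number of a turn 0.125, either way. A call with a gripper value outside its range is refused whole. The fingers move at their own pace and stop on an object; FORCE is the grip in N (left out, the last holds). Time passes only in rows, so rows that do not move let the fingers close, or fill a call up. It gives the time, the measured TCP pose, the force, the opening and the grip force at its end, in the units of the state.
- monitor.get_state(): the state, without advancing time (a new reading comes with each control period).
- cams.read_camera(name): name is "scene" or "top"; returns a dict with "color" (420x560x3 uint8, blue, green, red), "vertical_fov" (degrees; the focal length in pixels is half the picture's height over the tangent of half this angle, whatever the lens; pixels are square), "cx", "cy" (the principal point, pixels), "k1" (the pictures are not rectified: a ray, as slopes to the right and down, at radius r is drawn at 1 + k1 r^2 times it, then the intrinsics apply), "T" (4x4, takes a point from camera to world coordinates). Camera axes: x right, y down, z forward; pixel columns grow to the right and rows downward; lengths in mm; the calibration is good to about 2 mm. A picture is of the moment at which its call begins. There is no depth.
- job.sign_off(): hands the job in; it is judged then, once.
Trained networks look in a picture, given as the dict that the camera call returned (one of the last four; its "shot" number tells which), for a name from the list of things; names that differ only in an ending like _2 or _b are one class to them, and where a whole thing is asked for, a point or a joint stands for the part that bears it (a point fixed in the world has none). Each returns a list of dicts, best first, with "confidence" (0 to 1); they miss things now and then, are a little off and sometimes report something else, mostly with a low value. They report only what shows in the picture. A call takes as long as a camera call.
- cams.find_in(thing, picture): "pixel" ([column, row] in pixels, amid what is visible of it).
- cams.outline_of(thing, picture): "pixels" (420x560 bool, what is visible of it) and "pixel" ([column, row] in pixels, amid what is visible of it).
The state is a dict: "time_s": time; "joint_pos": joint angles; "qd": joint speeds; "joint_efforts": joint torques, N m; "tool_pos": TCP position; "tool_rot": TCP orientation; "contact_force": force on the tool from outside, world axes, zero at the start; "wrist_torque": the same for the moment, N m; "grip_width": opening from 0.0 (shut) to 1.0 (fully open); "grasp_force": force on a finger pad.
Only numpy, scipy, OpenCV 4.12 (cv2) and the standard library are available. Lean on these libraries where they do the work, as an engineer would, in place of code of your own. Each camera call takes 0.05 s, during which the arm holds its last target. There are 200 camera calls.

## Task

Set the flat metal plate up for filing on the wooden filing block: push it sideways until its long edge is flush against the metal fence, and slide it along the fence until its scribed line is right above the block's open front edge, so that 30 mm of plate hangs over. Only push it with the fingertips: it stays lying flat on the block and is never lifted. Leave the things around it where they are.

Things in the scene. Friction and masses are not known exactly. Their poses are not given: they have to be found in the camera images.
- filing_block: Fixed wooden filing block, 200 mm (its x) by 150 mm (its y) by 30 mm high. Origin: centre of its underside, on the bench; z up. Its open front edge is at its x = -100 mm and faces the robot or the robot's right; the overhang goes that way (-x). A dark steel fence, 16 mm wide and 12 mm higher than the block's top, runs the whole length of its left (+y) side; the fence's inner face is at y = +59 mm. The other three sides of the top are open.
- block_edge (a point): Middle of the block's open front edge, on its top face: x = -100 mm, y = 0, z = 30 mm in the block's frame, axes as the block's.
- fence_face (a point): Middle of the foot of the fence's inner face: x = 0, y = +59 mm, z = 30 mm in the block's frame, axes as the block's.
- cover_plate: Loose bare aluminium plate, 120 mm (its x) by 90 mm (its y) by 8 mm, 0.2 to 0.42 kg, flat on the block; its holes are only drawn on. Origin: centre of its underside; z up. Its front end (-x, with the scribed line) points to the block's front edge within 0.15 rad; it starts clear of that edge, 15 to 34 mm off the fence. Smooth: friction about 0.3, 1 to 2 N slide it; straighten it by pushing its lagging end.
- scribed_line (a point): Middle of the thin dark line scribed across the plate's top face, parallel to its front end and 30 mm from it: x = -30 mm, y = 0, z = 8 mm in the plate's frame. With the line above the block's edge, the plate's rear end is 90 mm behind that edge.
- cylinder_b: Grey metal lock cylinder, 33 x 62 x 17 mm, lying on the bench on the far side of the fence from the plate. Bystander. Origin: centre of its underside.
- padlock_0: Brass padlock, 68 x 42 x 16 mm, lying on the bench to the right (block's -y) of the block. Bystander. Origin: centre of its underside.
- brass_key_1: Key with a black head, 31 x 66 x 8 mm, lying on the bench to the right of the block near its front. Bystander. Origin: centre of its underside.
- flat_file: Flat file with wooden handle, 25 x 273 x 26 mm, lying along y on the bench behind the block. Bystander. Origin: centre of its underside.

How it is judged:
By the outcome, as a careful person would: the job done as asked, in the order asked, and still so for the second after the job is handed in, with the robot touching nothing.
It also fails if it takes over 61 s, if anything falls off the work surface, if the arm or the gripper's body presses on something with over 40 N, if the wrist force passes 120 N, or if a joint passes its speed limit or range.

## Working session

There is one attempt and no reset: what is moved stays moved. The work goes in short steps, Python scripts to look and compute and a shell command to move; the robot and the scene stay as the last step left them, time stands still between calls to the robot, and variables do not carry over. Pictures are saved under pics/ and viewed, at most 10 in all, crops included, and the job is handed in when it is done.

```bash
mkdir -p pics; cat > h.py <<'E'
import numpy as np, cv2
from rig import monitor, cams, job
def K(p):
    f=p["color"].shape[0]/2/np.tan(np.radians(p["vertical_fov"])/2)
    return np.array([[f,0,p["cx"]],[0,f,p["cy"]],[0,0,1.]]), np.array([p["k1"],0,0,0,0.])
def proj(p,X):
    k,d=K(p); Ti=np.linalg.inv(p["T"]); return cv2.projectPoints(np.float64(X).reshape(-1,1,3),cv2.Rodrigues(Ti[:3,:3])[0],Ti[:3,3],k,d)[0].reshape(-1,2)
def back(p,px,z):
    k,d=K(p); n=cv2.undistortPoints(np.float64(px).reshape(-1,1,2),k,d).reshape(-1,2)
    r=np.c_[n,np.ones(len(n))]@np.array(p["T"])[:3,:3].T; o=np.array(p["T"])[:3,3]
    return o+r*((z-o[2])/r[:,2])[:,None]
E
python3 - <<'E'
from h import *
for c in("scene","top"):
    p=cams.read_camera(c); cv2.imwrite(f"pics/{c}0.png",p["color"]); print(c,np.round(p["T"],2).tolist(),p["vertical_fov"],p["k1"])
    for t,z in(("filing_block",30),("cover_plate",38)):
        for o in cams.outline_of(t,p)[:2]:
            m=o["pixels"].astype(np.uint8); r=cv2.boxPoints(cv2.minAreaRect(cv2.findNonZero(m)))
            print(t,o["confidence"],o["pixel"],m.sum(),np.round(r).tolist(),np.round(back(p,r,z)).tolist())
print(monitor.get_state())
E
```

```text
scene [[0.56, -0.49, 0.66, -1.95], [-0.83, -0.32, 0.47, -472.78], [-0.02, -0.81, -0.58, 552.4], [0.0, 0.0, 0.0, 1.0]] 50.67774491920036 -0.005182979725426007
filing_block 0.72 [245.6, 265.2] 4983 [[190.0, 278.0], [211.0, 193.0], [310.0, 217.0], [289.0, 302.0]] [[356.0, -39.0, 30.0], [571.0, 105.0, 30.0], [612.0, -118.0, 30.0], [402.0, -207.0, 30.0]]
cover_plate 0.75 [253.5, 239.5] 2139 [[228.0, 220.0], [279.0, 218.0], [281.0, 262.0], [230.0, 264.0]] [[508.0, 4.0, 38.0], [567.0, -75.0, 38.0], [464.0, -149.0, 38.0], [412.0, -80.0, 38.0]]
cover_plate 0.56 [298.6, 286.2] 308 [[289.0, 278.0], [324.0, 278.0], [324.0, 293.0], [289.0, 293.0]] [[439.0, -182.0, 38.0], [471.0, -230.0, 38.0], [442.0, -247.0, 38.0], [411.0, -201.0, 38.0]]
top [[0.02, -1.0, 0.09, 501.16], [-1.0, -0.02, -0.01, -77.81], [0.01, -0.09, -1.0, 949.59], [0.0, 0.0, 0.0, 1.0]] 45.95481609614272 -0.09853115514139367
filing_block 0.6 [244.7, 269.9] 5748 [[213.0, 221.0], [292.0, 197.0], [324.0, 303.0], [245.0, 326.0]] [[569.0, 39.0, 30.0], [616.0, -108.0, 30.0], [422.0, -170.0, 30.0], [376.0, -25.0, 30.0]]
cover_plate 0.73 [2
[... 187 characters left out ...]
'joint_pos': array([ 1.09396690e+00,  3.19845041e-01,  1.56488798e+00,  1.29388269e-06,
        1.25736815e+00, -2.00076329e-02]), 'qd': array([ 0.0007171 ,  0.00023918, -0.00201969,  0.00121539, -0.00015646,
       -0.0001547 ]), 'joint_efforts': array([-1.23708924e-04, -4.14991522e+01, -2.34008414e+01,  7.93051913e-05,
        4.22712037e-03, -1.54335220e-05]), 'tool_pos': array([253.57768077, 515.92785788, 256.04622768]), 'tool_rot': array([-6.31114678e-05,  2.26430166e-01,  9.74027369e-01, -2.46302509e-04]), 'contact_force': array([-0.02288241, -0.43877204, -0.1686449 ]), 'wrist_torque': array([-0.02289953,  0.00169482,  0.03013506]), 'grasp_force': 0.0, 'grip_width': 0.9982128701190717}
```

View pics/top0.png

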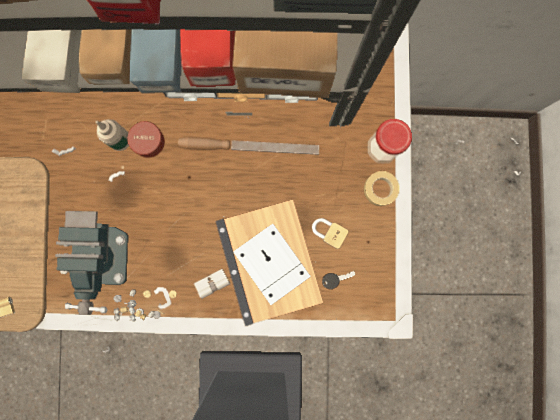

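View pics/scene0.png

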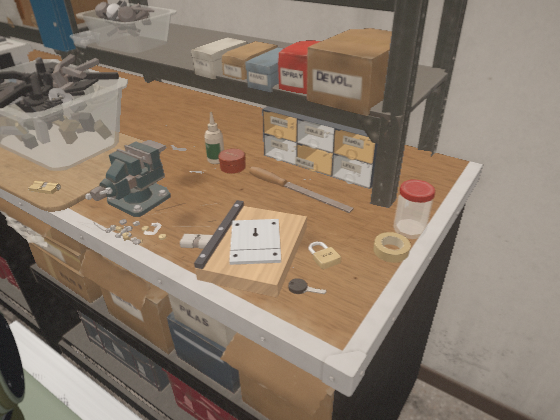

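The top view shows the block with corners near (217,220), (292,200), (322,302) and (247,325), with the fence on the left. The plate's line is at about (265,292)-(305,264). The scene view agrees. I'll fit the corners more precisely on an enlarged crop.

```bash
python3 - <<'E'
from h import *
p=cams.read_camera("top")
c=p["color"][190:335,190:350]; cv2.imwrite("pics/crop0.png",cv2.resize(c,None,fx=4,fy=4,interpolation=cv2.INTER_CUBIC))
E
```

```text
(no output)
```

View pics/crop0.png

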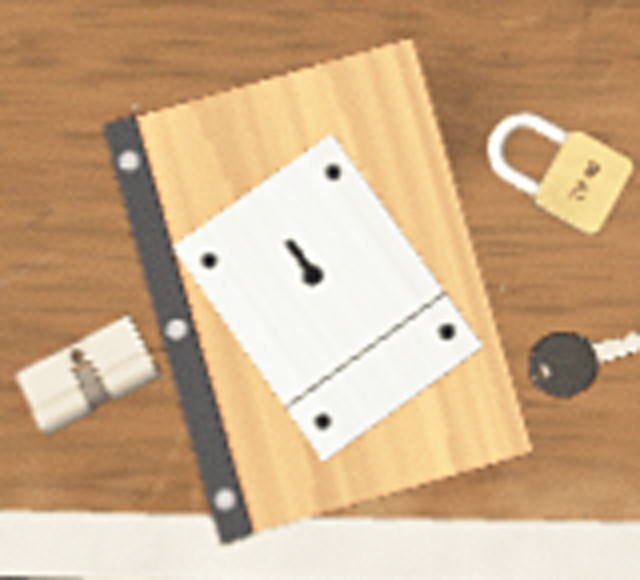

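The crop shows the plate corners at crop px (175,245), (333,136), (481,346) and (322,461). The block's open corners are at (412,40) and (531,451), and the fence foot runs from (137,117) to (253,532). The plate is clearly turned counter-clockwise from the fence line.

```bash
cat >> h.py <<'E'
from scipy.optimize import least_squares
def fit(p,px,loc,x0):
    loc=np.float64(loc)
    def W(v):
        c,s=np.cos(v[2]),np.sin(v[2]); return np.c_[v[0]+c*loc[:,0]-s*loc[:,1],v[1]+s*loc[:,0]+c*loc[:,1],loc[:,2]]
    r=least_squares(lambda v:(proj(p,W(v))-px).ravel(),x0,x_scale=[1,1,.01]); return r.x,r.fun.reshape(-1,2)
PL=[[60,45,38],[60,-45,38],[-60,-45,38],[-60,45,38]]
BL=[[100,-75,30],[-100,-75,30],[-100,59,42],[100,59,42],[-100,75,42],[100,75,42]]
def rel(b,q):
    c,s=np.cos(b[2]),np.sin(b[2]); d=np.array(q[:2])-b[:2]; return np.array([c*d[0]+s*d[1],-s*d[0]+c*d[1]])
def world(b,l):
    c,s=np.cos(b[2]),np.sin(b[2]); return np.array([b[0]+c*l[0]-s*l[1],b[1]+s*l[0]+c*l[1]])
E
python3 - <<'E'
from h import *
p=cams.read_camera("top")
f=lambda a:(np.float64(a)+.5)/4-.5+190
b,r=fit(p,f([[412,40],[531,451],[250,533],[135,117],[221,545],[103,126]]),BL,[500,-70,.3]); print("block",b.round(3),r.round(1).tolist())
q,r=fit(p,f([[175,245],[333,136],[481,346],[322,461]]),PL,[490,-70,.6]); print("plate",q.round(3),r.round(1).tolist())
print("plate in block",rel(b,q),q[2]-b[2]); 
for l in PL: print(rel(b,world(q,l)).round(1))
np.save("b.npy",b)
s=monitor.get_state(); 
from scipy.spatial.transform import Rotation as R
w=s["tool_rot"]; print(R.from_quat([w[1],w[2],w[3],w[0]]).as_matrix().round(3))
for t in ("cylinder_b","padlock_0","brass_key_1"):
  o=cams.find_in(t,p)[0]; print(t,o["confidence"],back(p,[o["pixel"]],8).round(),rel(b,back(p,[o["pixel"]],8)[0]).round())
E
```

```text
block [ 4.95518e+02 -6.72460e+01  2.98000e-01] [[0.3, -0.6], [0.6, 0.3], [0.6, 1.0], [-0.2, -0.7], [-0.6, 0.5], [-0.6, -0.6]]
plate [491.945 -72.118   0.629] [[-0.6, 0.1], [0.1, -0.6], [0.6, 0.4], [0.0, 0.1]]
plate in block [-4.84532659 -3.60925733] 0.33081460242676647
[37.3 58.4]
[ 66.5 -26.7]
[-47.  -65.7]
[-76.2  19.5]
[[-0.897  0.441 -0.   ]
 [ 0.441  0.897 -0.   ]
 [ 0.    -0.    -1.   ]]
cylinder_b 0.68 [[448.  47.   8.]] [-12. 123.]
padlock_0 0.86 [[ 549. -188.    8.]] [  16. -131.]
brass_key_1 0.84 [[ 467. -183.    8.]] [ -61. -102.]
```

```bash
python3 -m inch '[[[0.5,-28.2,-21,0,0],[0.5,-28.2,-21,0,0],[0.5,-28.2,-21,0,0],[0.5,-28.2,-21,0,0],[0.5,-28.2,-21,0,0],[0.5,-28.2,-21,0,0],[0.5,-28.2,-21,0,0],[0.5,-28.2,-21,0,0],[0.5,-28.2,-21,0,0],[0.5,-28.2,-21,0,0]]]' 40
python3 -m inch '[[[0.5,-28.2,-21,0,0],[0.5,-28.2,-21,0,0],[0.5,-28.2,-21,0,0],[0.5,-28.2,-21,0,0],[0.5,-28.2,-21,0,0],[0.5,-28.2,-21,0,0],[0.5,-28.2,-21,0,0],[0.5,-28.2,-21,0,0],[0.5,-28.2,-21,0,0],[0.5,-28.2,-21,0,0]]]'
python3 -m inch '[[[0.5,0,0,10,0.0815],[0.5,0,0,10,0.0815],[0.5,0,0,10,0.0815],[0.5,0,0,10,0.0815],[0.5,0,0,10,0.0815],[0.5,0,0,10,0.0815],[0.5,0,0,10,0.0815],[0.5,0,0,10,0.0815],[0.5,0,0,10,0.0815],[0.5,0,0,10,0.0815]]]'
cat >> h.py <<'E'
from scipy.spatial.transform import Rotation as R
def tool():
    s=monitor.get_state(); w=s["tool_rot"]; M=R.from_quat([w[1],w[2],w[3],w[0]]).as_matrix(); b=np.load("b.npy")
    print("t",round(s["time_s"],2),"tcp",s["tool_pos"].round(1),"in block",rel(b,s["tool_pos"]).round(1),"toolx yaw-block",round(np.arctan2(M[1,0],M[0,0])-b[2],3),"F",s["contact_force"].round(1),"w",round(s["grip_width"],3)); return s,M
E
python3 -c "
from h import *
tool(); print(monitor.get_state()['joint_pos'])"
```

```text
time_s: 1.38
tool_pos: [414.6, 201.6, 256.6]
tool_rot: [0.0, 0.226, 0.974, 0.0]
contact_force: [0.9, 0.2, -0.0]
grip_width: 0.498
grasp_force: 0.0
time_s: 2.22
tool_pos: [575.1, -111.4, 256.4]
tool_rot: [0.0, 0.227, 0.974, 0.0]
contact_force: [1.0, -0.2, 0.7]
grip_width: 0.498
grasp_force: 0.0
time_s: 3.05
tool_pos: [574.6, -109.6, 155.9]
tool_rot: [0.0, 0.596, 0.803, 0.0]
contact_force: [-0.0, 0.3, -0.8]
grip_width: 0.499
grasp_force: 0.0
t 3.05 tcp [ 574.6 -109.6  155.9] in block [ 63.2 -63.7] toolx yaw-block 1.568 F [-0.   0.3 -0.8] w 0.499
[-2.08270704e-01  4.13935988e-01  1.68803972e+00  1.42753050e-04
  1.03945143e+00 -5.03302659e-01]
```

```bash
python3 -m inch '[[[0.5,0,0,11,0],[0.5,0,0,11,0],[0.5,0,0,11,0],[0.5,0,0,11,0],[0.5,0,0,11,0],[0.5,0,0,11,0],[0.5,0,0,11,0],[0.5,0,0,11,0],[0.5,0,0,5,0],[0.5,0,0,0,0]]]'
python3 -m inch '[[[0.5,0,0,0.7,0],[0.5,0,0,0.7,0],[0.5,0,0,0.7,0],[0.5,0,0,0.7,0],[0.5,0,0,0.7,0],[0.5,0,0,0,0],[0.5,0,0,0,0],[0.5,0,0,0,0],[0.5,0,0,0,0],[0.5,0,0,0,0]]]'
```

```text
time_s: 3.88
tool_pos: [573.7, -109.4, 61.7]
tool_rot: [-0.001, 0.594, 0.805, -0.001]
contact_force: [-0.7, -0.7, -0.3]
grip_width: 0.502
grasp_force: 0.0
time_s: 4.72
tool_pos: [574.6, -109.6, 59.8]
tool_rot: [0.0, 0.594, 0.805, 0.0]
contact_force: [0.3, 1.1, -0.6]
grip_width: 0.5
grasp_force: 0.0
```

```bash
python3 - <<'E'
from h import *
tool()
p=cams.read_camera("scene"); u,v=proj(p,[[560,-115,50]])[0].astype(int); print(u,v)
c=p["color"][max(v-60,0):v+60,max(u-80,0):u+80]; cv2.imwrite("pics/s1.png",cv2.resize(c,None,fx=5,fy=5,interpolation=cv2.INTER_CUBIC))
E
```

```text
t 4.72 tcp [ 574.6 -109.6   59.8] in block [ 63.1 -63.7] toolx yaw-block 1.572 F [ 0.3  1.1 -0.6] w 0.5
294 221
```

View pics/s1.png

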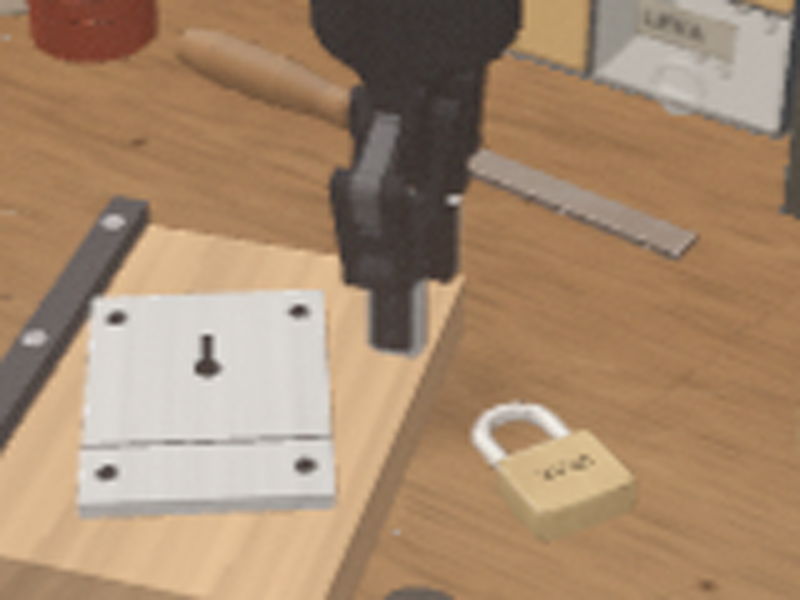

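The fingers are just above the block's rear right corner and clear of the plate. I'll keep probing downward.

```bash
python3 -m inch '[[[0.5,0,0,0.6,0],[0.5,0,0,0.6,0],[0.5,0,0,0.6,0],[0.5,0,0,0.6,0],[0.5,0,0,0.6,0],[0.5,0,0,0,0],[0.5,0,0,0,0],[0.5,0,0,0,0],[0.5,0,0,0,0],[0.5,0,0,0,0]]]'
python3 -m inch '[[[0.5,0,0,0.6,0],[0.5,0,0,0.6,0],[0.5,0,0,0.6,0],[0.5,0,0,0,0],[0.5,0,0,0,0],[0.5,0,0,0,0],[0.5,0,0,0,0],[0.5,0,0,0,0],[0.5,0,0,0,0],[0.5,0,0,0,0]]]'
```

```text
time_s: 5.6
tool_pos: [574.6, -109.6, 56.8]
tool_rot: [0.0, 0.594, 0.805, 0.0]
contact_force: [0.2, -0.1, 0.3]
grip_width: 0.497
grasp_force: 0.0
time_s: 6.43
tool_pos: [574.5, -109.6, 55.0]
tool_rot: [-0.0, 0.594, 0.805, 0.0]
contact_force: [-0.4, -0.5, -0.4]
grip_width: 0.499
grasp_force: 0.0
```

```bash
python3 -m inch '[[[0.5,0,0,0.6,0],[0.5,0,0,0.6,0],[0.5,0,0,0.6,0],[0.5,0,0,0,0],[0.5,0,0,0,0],[0.5,0,0,0,0],[0.5,0,0,0,0],[0.5,0,0,0,0],[0.5,0,0,0,0],[0.5,0,0,0,0]]]'
```

```text
time_s: 7.27
tool_pos: [574.6, -109.6, 53.2]
tool_rot: [-0.0, 0.594, 0.805, 0.0]
contact_force: [0.5, -0.5, 0.7]
grip_width: 0.499
grasp_force: 0.3
```

```bash
python3 -m inch '[[[0.5,0,0,0.6,0],[0.5,0,0,0.6,0],[0.5,0,0,0.6,0],[0.5,0,0,0,0],[0.5,0,0,0,0],[0.5,0,0,0,0],[0.5,0,0,0,0],[0.5,0,0,0,0],[0.5,0,0,0,0],[0.5,0,0,0,0]]]'
```

```text
time_s: 8.1
tool_pos: [574.6, -109.6, 53.1]
tool_rot: [0.0, 0.594, 0.805, 0.0]
contact_force: [-3.5, 1.4, 12.0]
grip_width: 0.501
grasp_force: 5.9
```

Contact comes at TCP z of about 53.2, so I'll push at z of about 56. Next I raise the tool, go round outside the right edge and push.

```bash
python3 -m inch '[[[0.5,0,0,-4.6,0],[0.5,-13,0,0,0],[0.5,-13,0,0,0],[0.5,0,-15,0,0],[0.5,0,-15,0,0],[0.5,0,-15,0,0],[0.5,0,-15,0,0],[0.5,0,-15,0,0],[0.5,0,0,0,0],[0.5,0,0,0,0]]]'
python3 -m inch '[[[0.5,3,0,0,0],[0.5,3,0,0,0],[0.5,3,0,0,0],[0.5,3,0,0,0],[0.5,3,0,0,0],[0.5,3,0,0,0],[0.5,3,0,0,0],[0.5,3,0,0,0],[0.5,3,0,0,0],[0.5,3,0,0,0]]]'
python3 - <<'E'
from h import *
tool()
p=cams.read_camera("top")
c=p["color"][190:335,190:350]; cv2.imwrite("pics/crop2.png",cv2.resize(c,None,fx=4,fy=4,interpolation=cv2.INTER_CUBIC))
E
```

```text
time_s: 8.93
tool_pos: [510.8, -157.7, 55.8]
tool_rot: [0.0, 0.595, 0.804, 0.0]
contact_force: [0.5, -0.4, -0.7]
grip_width: 0.499
grasp_force: 0.0
time_s: 9.77
tool_pos: [501.6, -127.7, 56.1]
tool_rot: [0.0, 0.594, 0.805, 0.0]
contact_force: [-0.4, -1.1, -0.6]
grip_width: 0.497
grasp_force: 0.6
t 9.77 tcp [ 501.6 -127.7   56.1] in block [-11.9 -59.6] toolx yaw-block 1.572 F [-0.4 -1.1 -0.6] w 0.497
```

View pics/crop2.png

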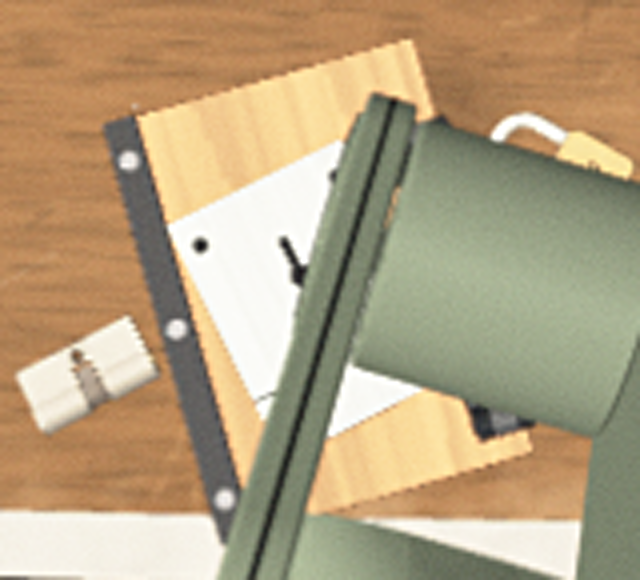

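The plate is pivoting straight as planned, with its rear left corner on the fence near (170,222). I'll continue.

```bash
python3 -m inch '[[[0.5,2,0,0,0],[0.5,2,0,0,0],[0.5,2,0,0,0],[0.5,2,0,0,0],[0.5,2,0,0,0],[0.5,2,0,0,0],[0.5,1,0,0,0],[0.5,1,0,0,0],[0.5,0,0,0,0],[0.5,0,0,0,0]]]'
python3 -m inch '[[[0.5,0.8,0,0,0],[0.5,0.8,0,0,0],[0.5,0.8,0,0,0],[0.5,0,0,0,0],[0.5,0,0,0,0],[0.5,0,0,0,0],[0.5,0,0,0,0],[0.5,0,0,0,0],[0.5,0,0,0,0],[0.5,0,0,0,0]]]'
python3 -c "
from h import *
tool()"
```

```text
time_s: 10.65
tool_pos: [497.5, -114.3, 56.0]
tool_rot: [-0.0, 0.594, 0.804, 0.0]
contact_force: [-0.7, -1.1, 0.4]
grip_width: 0.499
grasp_force: 0.1
time_s: 11.48
tool_pos: [496.9, -112.2, 56.0]
tool_rot: [-0.0, 0.594, 0.804, 0.0]
contact_force: [-0.1, -0.3, -0.7]
grip_width: 0.504
grasp_force: 0.1
t 11.48 tcp [ 496.9 -112.2   56. ] in block [-11.9 -43.3] toolx yaw-block 1.572 F [-0.1 -0.3 -0.7] w 0.504
```

```bash
for i in 1; do python3 -m inch '[[[0.5,0.6,0,0,0],[0.5,0.6,0,0,0],[0.5,0,0,0,0],[0.5,0,0,0,0],[0.5,0,0,0,0],[0.5,0,0,0,0],[0.5,0,0,0,0],[0.5,0,0,0,0],[0.5,0,0,0,0],[0.5,0,0,0,0]]]'; done
python3 - <<'E'
from h import *
s,M=tool(); print("Fblock y",s["contact_force"]@M[:,0])
p=cams.read_camera("top")
c=p["color"][190:335,190:350]; cv2.imwrite("pics/crop3.png",cv2.resize(c,None,fx=4,fy=4,interpolation=cv2.INTER_CUBIC))
E
```

```text
time_s: 12.32
tool_pos: [496.5, -111.1, 56.0]
tool_rot: [0.0, 0.594, 0.805, 0.0]
contact_force: [-1.3, -2.1, 0.4]
grip_width: 0.502
grasp_force: 0.7
t 12.32 tcp [ 496.5 -111.1   56. ] in block [-11.9 -42.2] toolx yaw-block 1.572 F [-1.3 -2.1  0.4] w 0.502
Fblock y -1.6439560525297425
```

View pics/crop3.png

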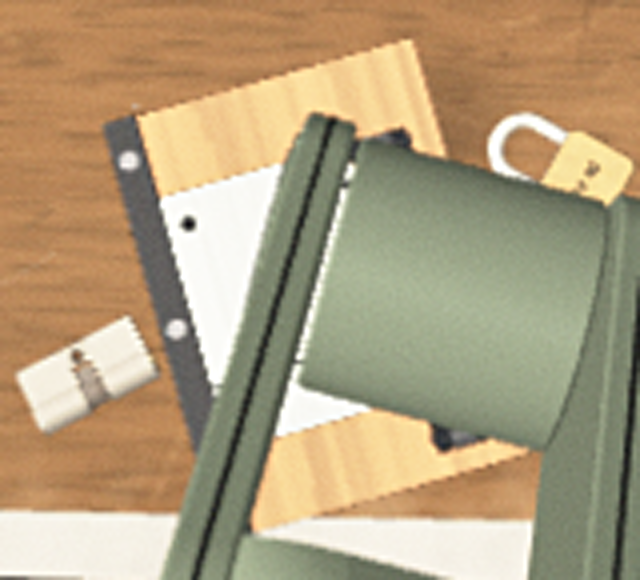

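It is almost flush, with only a sliver of wood visible near (210,380). I'll push until the force rises.

```bash
python3 -m inch '[[[0.5,0.6,0,0,0],[0.5,0.6,0,0,0],[0.5,0,0,0,0],[0.5,0,0,0,0],[0.5,0,0,0,0],[0.5,0,0,0,0],[0.5,0,0,0,0],[0.5,0,0,0,0],[0.5,0,0,0,0],[0.5,0,0,0,0]]]'
python3 -m inch '[[[0.5,0.5,0,0,0],[0.5,0.4,0,0,0],[0.5,0,0,0,0],[0.5,0,0,0,0],[0.5,0,0,0,0],[0.5,0,0,0,0],[0.5,0,0,0,0],[0.5,0,0,0,0],[0.5,0,0,0,0],[0.5,0,0,0,0]]]'
```

```text
time_s: 13.2
tool_pos: [496.5, -110.9, 56.0]
tool_rot: [0.001, 0.594, 0.805, -0.0]
contact_force: [-0.6, -5.8, -0.5]
grip_width: 0.501
grasp_force: 2.9
time_s: 14.03
tool_pos: [496.5, -110.8, 56.1]
tool_rot: [0.002, 0.593, 0.805, -0.001]
contact_force: [0.2, -8.6, -1.4]
grip_width: 0.499
grasp_force: 4.5
```

The plate is flush: the tool has stopped and the force is about 8 N. Next I back off, lift and turn the tool to go behind the rear end.

```bash
python3 -m inch '[[[0.5,-3,0,0,0],[0.5,-7,0,0,0],[0.5,-7,0,0,0],[0.5,0,0,-15,0],[0.5,0,0,-20,0],[0.5,0,0,-20,0],[0.5,18,24,0,0],[0.5,18,24,0,0],[0.5,19,24,0,0],[0.5,20,25,0,0]]]'
python3 -m inch '[[[0.5,0,0,0,0.12],[0.5,0,0,0,0.12],[0.5,0,0,0,0.12],[0.5,0,0,0,0.12],[0.5,0,0,0,0.12],[0.5,0,0,0,0.12],[0.5,0,0,0,0.12],[0.5,0,0,0,0.12],[0.5,0,0,0,0.12],[0.5,0,0,0,0.12]]]'
python3 -m inch '[[[0.5,0,0,0,0.12],[0.5,0,0,0,0.12],[0.5,0,0,0,0.12],[0.5,0,0,0,0.012],[0.5,0,0,0,0],[0.5,0,0,0,0],[0.5,0,0,0,0],[0.5,0,0,0,0],[0.5,0,0,0,0],[0.5,0,0,0,0]]]'
python3 - <<'E'
from h import *
tool()
b=np.load("b.npy")
for cam in("top","scene"):
    p=cams.read_camera(cam)
    print(cam,"rear-left at px",proj(p,np.r_[world(b,[61,59]),38]).round(), "front-right",proj(p,np.r_[world(b,[-59,-31]),38]).round())
    x,y=(190,190) if cam=="top" else (180,180)
    cv2.imwrite(f"pics/{cam}4.png",p["color"][y:y+145,x:x+160])
a,c=cv2.imread("pics/top4.png"),cv2.imread("pics/scene4.png")
cv2.imwrite("pics/both4.png",cv2.resize(np.hstack([a,c]),None,fx=2.5,fy=2.5,interpolation=cv2.INTER_CUBIC))
E
```

```text
time_s: 14.87
tool_pos: [572.3, -24.4, 111.3]
tool_rot: [0.0, 0.594, 0.804, 0.0]
contact_force: [0.1, -1.7, -0.0]
grip_width: 0.5
grasp_force: 0.0
time_s: 15.7
tool_pos: [571.7, -25.2, 110.9]
tool_rot: [-0.0, 0.945, 0.326, 0.0]
contact_force: [-0.2, -0.1, -0.3]
grip_width: 0.498
grasp_force: 0.0
time_s: 16.53
tool_pos: [571.5, -25.1, 111.0]
tool_rot: [-0.0, 0.989, 0.149, 0.0]
contact_force: [-0.3, -0.3, -1.0]
grip_width: 0.502
grasp_force: 0.0
t 16.53 tcp [571.5 -25.1 111. ] in block [85. 18.] toolx yaw-block 0.0 F [-0.3 -0.3 -1. ] w 0.502
top rear-left at px [[229. 239.]] front-right [[294. 288.]]
scene rear-left at px [[236. 212.]] front-right [[259. 260.]]
```

View pics/both4.png

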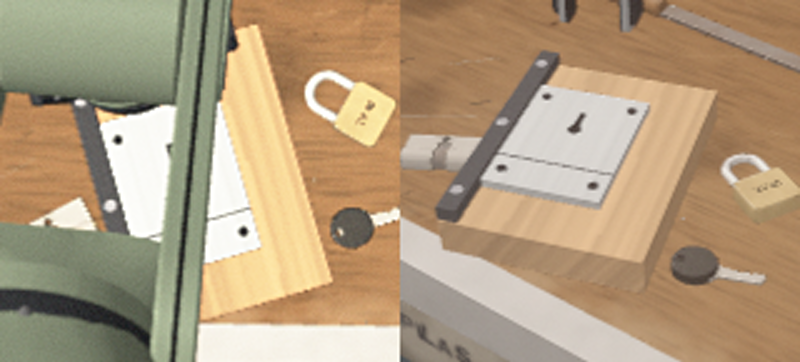

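In both views the plate sits flush on the fence, with its front right corner at top px (294,288), which puts its centre at block x of about +1. Next I descend behind it and push along -x.

```bash
python3 -m inch '[[[0.5,0,6,0,0],[0.5,0,0,11,0],[0.5,0,0,11,0],[0.5,0,0,11,0],[0.5,0,0,11,0],[0.5,0,0,11,0],[0.5,0,0,0,0],[0.5,0,0,0,0],[0.5,-3,0,0,0],[0.5,-3,0,0,0]]]'
for i in 1 ; do python3 -m inch '[[[0.5,-3,0,0,0],[0.5,-3,0,0,0],[0.5,-3,0,0,0],[0.5,-3,0,0,0],[0.5,-3,0,0,0],[0.5,-3,0,0,0],[0.5,-3,0,0,0],[0.5,-3,0,0,0],[0.5,-3,0,0,0],[0.5,-3,0,0,0]]]'; done
python3 -m inch '[[[0.5,-3,0,0,0],[0.5,-3,0,0,0],[0.5,-3,0,0,0],[0.5,-3,0,0,0],[0.5,-3,0,0,0],[0.5,-3,0,0,0],[0.5,-3,0,0,0],[0.5,-3,0,0,0],[0.5,-3,0,0,0],[0.5,-3,0,0,0]]]'
python3 -m inch '[[[0.5,-2,0,0,0],[0.5,-2,0,0,0],[0.5,-1.5,0,0,0],[0.5,-1.5,0,0,0],[0.5,-1,0,0,0],[0.5,-1,0,0,0],[0.5,-0.5,0,0,0],[0.5,0,0,0,0],[0.5,0,0,0,0],[0.5,0,0,0,0]]]'
python3 - <<'E'
from h import *
tool()
b=np.load("b.npy")
for cam in("top","scene"):
    p=cams.read_camera(cam)
    x,y=(190,190) if cam=="top" else (180,180)
    I=p["color"][y:y+145,x:x+160]; cv2.imwrite(f"pics/{cam}5.png",I)
    print(cam,[((proj(p,np.r_[world(b,l[:2]),l[2]])[0]-[x,y]).round(1).tolist()) for l in([-120,-31,38],[-90,-31,38],[-90,59,38],[-100,-75,30],[-100,59,30])])
cv2.imwrite("pics/both5.png",cv2.resize(np.hstack([cv2.imread("pics/top5.png"),cv2.imread("pics/scene5.png")]),None,fx=2.5,fy=2.5,interpolation=cv2.INTER_CUBIC))
E
```

```text
time_s: 17.47
tool_pos: [567.3, -32.5, 55.8]
tool_rot: [-0.0, 0.989, 0.148, -0.0]
contact_force: [-0.5, -0.7, -0.0]
grip_width: 0.498
grasp_force: 0.0
time_s: 18.3
tool_pos: [538.9, -41.5, 56.2]
tool_rot: [0.0, 0.989, 0.148, 0.0]
contact_force: [2.0, 0.3, 0.7]
grip_width: 0.502
grasp_force: 0.9
time_s: 19.13
tool_pos: [509.9, -50.3, 56.0]
tool_rot: [-0.0, 0.989, 0.148, 0.0]
contact_force: [1.8, 0.8, 0.3]
grip_width: 0.496
grasp_force: 0.9
time_s: 19.97
tool_pos: [500.9, -52.9, 55.9]
tool_rot: [-0.0, 0.989, 0.148, -0.0]
contact_force: [1.4, -0.2, 0.3]
grip_width: 0.497
grasp_force: 0.6
t 19.97 tcp [500.9 -52.9  55.9] in block [ 9.4 12.1] toolx yaw-block -0.0 F [ 1.4 -0.2  0.3] w 0.497
top [[113.4, 130.5], [108.8, 114.6], [61.3, 128.3], [133.0, 112.7], [63.0, 133.1]]
scene [[66.4, 103.9], [72.8, 91.6], [23.7, 81.5], [96.1, 104.5], [21.8, 88.7]]
```

View pics/both5.png

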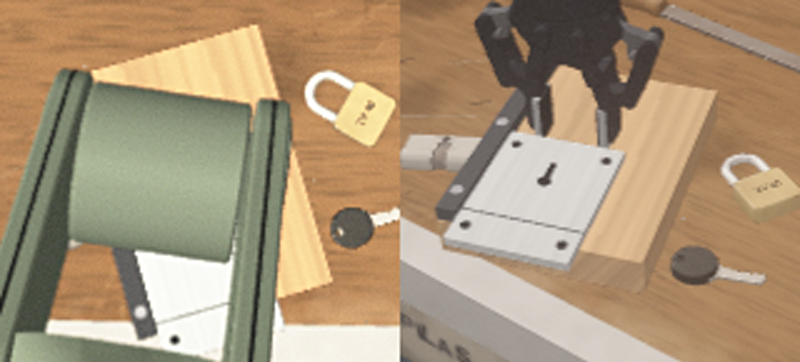

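In the scene view the line's right end is at about (583,230), which matches x of about -91. About 8 mm remains, so I'll push 7.8, back off, lift away and measure.

```bash
python3 -m inch '[[[0.5,-1.5,0,0,0],[0.5,-1.5,0,0,0],[0.5,-1.5,0,0,0],[0.5,-1.5,0,0,0],[0.5,-1,0,0,0],[0.5,-0.5,0,0,0],[0.5,-0.3,0,0,0],[0.5,0,0,0,0],[0.5,0,0,0,0],[0.5,0,0,0,0]]]'
python3 -c "
from h import *
tool()"
python3 -m inch '[[[0.5,3,0,0,0],[0.5,6,0,0,0],[0.5,8,0,0,0],[0.5,0,0,-20,0],[0.5,0,0,-35,0],[0.5,0,0,-35,0],[0.5,0,-30,-20,0],[0.5,0,-40,-10,0],[0.5,0,-40,0,0],[0.5,0,-40,0,0]]]'
python3 -m inch '[[[0.5,0,-40,0,0],[0.5,0,-40,0,0],[0.5,0,-40,0,0],[0.5,0,-40,0,0],[0.5,0,-40,0,0],[0.5,0,0,0,0],[0.5,0,0,0,0],[0.5,0,0,0,0],[0.5,0,0,0,0],[0.5,0,0,0,0]]]'
python3 - <<'E'
from h import *
tool()
for cam in("top","scene"):
    p=cams.read_camera(cam); x,y=(215,210) if cam=="top" else (185,190)
    cv2.imwrite(f"pics/{cam}6.png",p["color"])
    cv2.imwrite(f"pics/{cam}6c.png",p["color"][y:y+120,x:x+(110 if cam=="top" else 130)])
a,c=cv2.imread("pics/top6c.png"),cv2.imread("pics/scene6c.png")
I=cv2.resize(np.hstack([a,c]),None,fx=3.3333,fy=3.3333,interpolation=cv2.INTER_CUBIC);print(I.shape);cv2.imwrite("pics/both6.png",I)
E
```

```text
time_s: 20.9
tool_pos: [493.4, -55.2, 55.9]
tool_rot: [-0.0, 0.989, 0.148, -0.0]
contact_force: [0.4, 1.3, 0.4]
grip_width: 0.503
grasp_force: 0.3
t 20.9 tcp [493.4 -55.2  55.9] in block [ 1.5 12.1] toolx yaw-block -0.0 F [0.4 1.3 0.4] w 0.503
time_s: 21.73
tool_pos: [466.3, 94.8, 177.3]
tool_rot: [-0.0, 0.989, 0.148, 0.001]
contact_force: [0.7, -0.6, -0.8]
grip_width: 0.498
grasp_force: 0.0
time_s: 22.57
tool_pos: [407.7, 283.2, 176.0]
tool_rot: [0.0, 0.989, 0.147, -0.0]
contact_force: [-0.3, 0.6, -0.2]
grip_width: 0.504
grasp_force: 0.0
t 22.57 tcp [407.7 283.2 176. ] in block [ 18.9 360.8] toolx yaw-block -0.002 F [-0.3  0.6 -0.2] w 0.504
(400, 800, 3)
```

View pics/both6.png

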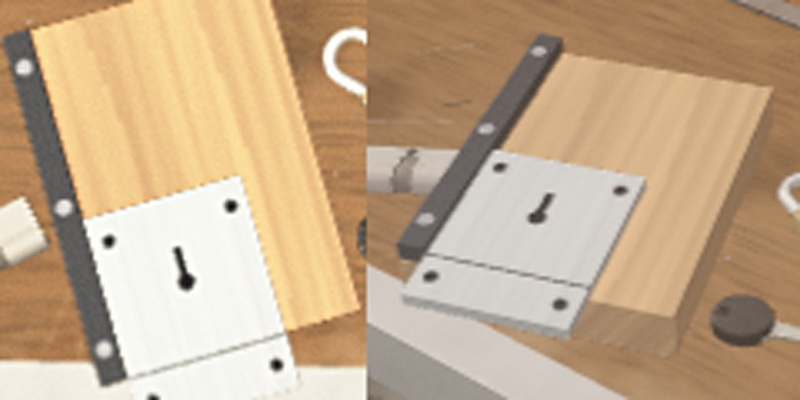

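Both views show the plate flush, with the line close to the edge. In the top half the line runs from (128,380) to (284,336) and the edge from (287,330) to (357,308). I'll measure it at sub-pixel level along the block's axes.

```bash
cat > m.py <<'E'
from h import *
b=np.load("b.npy")
def prof(p,pts):
    g=cv2.cvtColor(p["color"],cv2.COLOR_BGR2GRAY).astype(np.float32); u=proj(p,pts).astype(np.float32)
    return cv2.remap(g,u[:,:1],u[:,1:],cv2.INTER_LINEAR).ravel()
def W(x,y,z): return np.array([np.r_[world(b,[i,j]),z] for i,j in np.broadcast(x,y)])
def step(t,v): d=np.abs(np.gradient(cv2.GaussianBlur(v[None],(0,0),3).ravel())); w=d**2*(d>.5*d.max()); return (w*t).sum()/w.sum()
def dark(t,v): w=np.clip(np.median(v)-20-v,0,None); return (w*t).sum()/max(w.sum(),1e-6)
def m(cam):
    p=cams.read_camera(cam)
    if 1:
        t=np.arange(-112,-88,.25); ys=np.arange(-22,50,6)
        L=[dark(t,prof(p,W(t,y,38))) for y in ys]; print(cam,"line x",np.round(L,1), "fit slope",np.polyfit(ys,L,1).round(4),"mean",np.median(L).round(2))
        ye=np.arange(-70,-40,4); E=[step(t,prof(p,W(t,y,30))) for y in ye]; print("  edge x",np.round(E,1))
        t=np.arange(-22,4,.25); print("  rear x",np.round([step(t,prof(p,W(t,y,38))) for y in range(-25,50,8)],1))
        t=np.arange(-41,-21,.25); print("  right y",np.round([step(t,prof(p,W(x,t,38))) for x in range(-90,-12,10)],1))
        t=np.arange(50,70,.25); print("  left y(z38)",np.round([step(t,prof(p,W(x,t,38))) for x in range(-96,-12,10)],1))
        t=np.arange(50,68,.25); print("  fence y(z42)",np.round([step(t,prof(p,W(x,t,42))) for x in range(0,96,10)],1))
if __name__=="__main__":
    for c in("top","scene"): m(c)
E
python3 m.py
```

```text
top line x [-107.7  -99.6  -99.6  -99.8  -99.7  -99.6  -99.8  -99.5  -99.5  -99.3
  -99.4  -99.5] fit slope [ 5.590000e-02 -1.008709e+02] mean -99.57
  edge x [-99.3 -98.9 -99.3 -99.1 -99.  -99.8 -99.  -99.3]
  rear x [-15.5 -10.1  -9.8  -9.4  -9.2 -10.2 -10.   -9.7  -9.3 -20.5]
  right y [-30.4 -29.9 -30.4 -31.1 -30.5 -29.9 -30.7 -27.4]
  left y(z38) [58.5 59.2 58.6 58.8 58.6 59.1 58.6 55.4 58.6]
  fence y(z42) [60.3 58.1 57.9 58.2 57.9 58.5 58.  58.2 60.2 58.3]
scene line x [-106.3 -100.3  -99.9 -100.5 -100.5  -99.9 -100.2 -100.7 -100.1 -100.
 -100.8 -100.8] fit slope [ 3.310000e-02 -1.012038e+02] mean -100.4
  edge x [-101.1 -100.4 -101.1 -100.4 -101.  -100.4 -101.  -100.6]
  rear x [-20.7 -11.8 -11.1 -10.9 -12.1 -12.  -11.3 -10.9 -11.8 -20.7]
  right y [-33.  -33.1 -33.  -33.  -33.3 -33.1 -31.7 -32.5]
  left y(z38) [56.9 56.9 59.2 56.7 56.7 57.  56.8 54.2 57. ]
  fence y(z42) [55.9 52.  51.9 51.9 51.8 51.8 52.1 52.2 56.2 54.2]
```

The line lies within about 0.5 mm of the edge in both cameras. The plate is parallel to the fence and against it, and the robot is clear, so I'm handing in.

```bash
python3 -c "
from rig import job
print(job.sign_off())"
```

```text
the job is handed in; nothing more can be done
None
```

The plate is flush against the fence with its scribed line within about 0.5 mm of the block's front edge, so 30 mm hangs over; it was only pushed, the robot is clear of everything, and the job is handed in at about 23 s.

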